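# Heft the pigment tins and pack them heaviest first

## Robot

A 6-joint arm with a two-finger parallel gripper is mounted at the origin on the work surface. World frame = base frame: x ahead of the robot, y to its left, z up, the work surface at z = 0. Lengths are in mm, angles in rad, forces in N, time in s.
With the tool pointing down it reaches from about 275 to 825 mm from the base axis. Payload 5.2 kg.
Tool frame: the origin (TCP) lies at the very end of the fingers, on their centre line; the grasp point (between the pads) lies 19 mm behind it; z points along the fingers, y is the line along which they close (so a half turn about z gives the same grasp; the last joint's range is limited). The gripper opens to 93 mm and grips with 3 to 60 N. Pads are 15 mm wide; open, the fingers measure 128 mm over their backs; the gripper's body (75 mm by 188 mm) begins 65 mm behind the grasp point.
Start: joints at [1.074, 0.259, 1.535, -0, 1.348, -0.203], TCP at [159.253, 526.444, 218.653] pointing down, gripper open.
Joint ranges: [-3.14, 3.14], [-0.91, 2.08], [0.19, 2.58], [-1.22, 4.36], [0.22, 2.71], [-3.12, 3.12]. Speed limits (rad/s): [2.57, 2.57, 3.14, 3.14, 3.14, 3.14].

## Interface

Orientations are given as [roll, pitch, yaw] about the fixed x, y, z axes, in that order (R = Rz(yaw) Ry(pitch) Rx(roll)).
In Python, from bench import robot gives the robot as it stands. The module is installed in compiled form; this text tells all that it offers. Calls block until the motion is done:
- robot.move_ptp(position, orientation): joint-space move of the TCP to a pose.
- robot.move_linear(position, ori=None, speed=150, f_stop=None): straight line of the TCP; ori=None keeps the orientation; speed is the mean speed in mm/s. With f_stop (N) it stops when the force on the tool has changed by that much, and returns True; else False.
- robot.move_j(angles): joint-space move.
- robot.move_gripper(opening): opening from 0.0 (shut) to 1.0 (fully open); the grip force is fixed at half the most; returns when the fingers have stopped.
- robot.sleep(seconds).
- robot.inverse_kinematics(position, orientation): joint angles nearest the present ones, or None.
- robot.get_image(name): name is "side" or "top" or "wrist"; returns a dict with "img" (420x560x3 uint8, blue, green, red), "fovy" (degrees; the focal length in pixels is half the picture's height over the tangent of half this angle, whatever the lens; pixels are square), "cx", "cy" (the principal point, pixels), "k1" (the pictures are not rectified: a ray, as slopes to the right and down, at radius r is drawn at 1 + k1 r^2 times it, then the intrinsics apply), "eye" and "orientation" of the camera in the world. Camera axes: x right, y down, z forward; pixel columns grow to the right and rows downward; lengths in mm; the calibration is good to about 2 mm. A picture is of the moment at which its call begins. There is no depth.
A pose or a line that the arm cannot do raises robot.MotionError and nothing moves.
- robot.hand_in(): hands the job in; it is judged then, once.
Readings, each from a call of its own:
- robot.current_t(): time.
- robot.current_qpos(): joint angles.
- robot.current_joint_vel(): joint speeds.
- robot.current_joint_efforts(): joint torques, N m.
- robot.current_tcp_pos(): TCP position.
- robot.current_eef_rot(): TCP orientation.
- robot.current_contact_force(): force on the tool from outside, world axes, zero at the start.
- robot.current_ft_torque(): the same for the moment, N m.
- robot.current_gripper_width(): opening from 0.0 (shut) to 1.0 (fully open).
- robot.current_finger_force(): force on a finger pad.
Only numpy, scipy, OpenCV 4.12 (cv2) and the standard library are available. Lean on these libraries where they do the work, as an engineer would, in place of code of your own. Each camera call takes 0.05 s, during which the arm holds its last target. There are 200 camera calls.

## Task

The three blue pigment tins look alike but hold different amounts: lift them to feel their weights, then pack them in the small plywood carrying tray as one upright stack, putting the heaviest in first at the bottom, then the middle one, then the lightest on top, each squarely centred on the one below. Set the tins down without tipping or dropping them, and leave the mug, apple, water pot and torch where they are.

Things in the scene. Friction and masses are not known exactly. Their poses are not given: they have to be found in the camera images.
- tin_a: one of three tins that look alike: blue, orange band, bare metal lid; plain cylinder 60 mm across, 60 mm tall, flat top and bottom, no lip. Origin: centre of its underside, z up. One weighs about 0.77 kg, one 0.51, one 0.25 (each within 0.04), dealt anew each time: only lifting tells. The hidden solid filling has 2 mm of play sideways, 4 mm upward. Grip its round side near the top.
- tin_b: one of three tins that look alike: blue, orange band, bare metal lid; plain cylinder 60 mm across, 60 mm tall, flat top and bottom, no lip. Origin: centre of its underside, z up. One weighs about 0.77 kg, one 0.51, one 0.25 (each within 0.04), dealt anew each time: only lifting tells. The hidden solid filling has 2 mm of play sideways, 4 mm upward. Grip its round side near the top.
- tin_c: one of three tins that look alike: blue, orange band, bare metal lid; plain cylinder 60 mm across, 60 mm tall, flat top and bottom, no lip. Origin: centre of its underside, z up. One weighs about 0.77 kg, one 0.51, one 0.25 (each within 0.04), dealt anew each time: only lifting tells. The hidden solid filling has 2 mm of play sideways, 4 mm upward. Grip its round side near the top.
- tray: square plywood carrying tray, fixed to the table: 104 mm outside, 92 mm inside, walls 22 mm high and 6 mm thick, floor 6 mm thick, with a low steel handle bow (16 mm high at most) out to 72 mm from the centre on its +y and -y sides. Origin at the centre of its underside, on the table; z up.
- tray_floor (a point): centre of the tray's inner floor, 6 mm above the table; axes as the tray's
- mug: blue ceramic mug, 76 mm across and 85 mm tall, handle on its +y side; origin at the centre of its underside; leave it alone
- apple: red apple, 74 mm across and 66 mm tall (76 mm with its stalk); origin at the centre of its underside; leave it alone
- water_pot: red plastic water pot, 80 mm across the rim and 100 mm tall; origin at the centre of its underside; leave it alone
- torch: small grey metal torch lying on its side, 125 mm long along its x and 33 mm high; origin under its middle, on the table; leave it alone
There are look-alikes about, which are no part of the job. Leave any turquoise look-alike of the tin_b alone.

How it is judged:
By the outcome, as a careful person would: the job done as asked, in the order asked, and still so for the second after the job is handed in, with the robot touching nothing.
It also fails if it takes over 72 s, if anything falls off the work surface, if the arm or the gripper's body presses on something with over 40 N, if the wrist force passes 120 N, or if a joint passes its speed limit or range.

## Working session

There is one attempt and no reset: what is moved stays moved. The work goes in short steps, each a Python script; the robot and the scene stay as the last script left them, time stands still between calls to the robot, and variables do not carry over. Pictures are saved under pics/ and viewed, at most 10 in all, crops included, and the job is handed in when it is done.

```bash
mkdir -p pics; python3 - <<'E'
from bench import robot
import cv2,numpy as np
for n in("top","side","wrist"):
    d=robot.get_image(n); cv2.imwrite(f"pics/{n}0.png",d["img"])
    print(n,{k:(np.round(v,4).tolist() if k!="img" else 0) for k,v in d.items()})
print(robot.current_t(),robot.current_eef_rot(),robot.current_contact_force())
E
```

```text
top {'img': 0, 'fovy': 56.0154, 'cx': 281.5766, 'cy': 203.3552, 'k1': 0.0384, 'eye': [381.4191, 25.9213, 925.8571], 'orientation': [-2.9822, -0.0061, -1.5689]}
side {'img': 0, 'fovy': 44.5943, 'cx': 276.7115, 'cy': 210.8346, 'k1': 0.0344, 'eye': [284.9554, -946.3609, 994.8366], 'orientation': [-2.3291, -0.0177, -0.2049]}
wrist {'img': 0, 'fovy': 67.8077, 'cx': 281.1797, 'cy': 209.9, 'k1': -0.0178, 'eye': [90.2093, 547.2995, 383.247], 'orientation': [2.8815, 0.0016, 1.2763]}
0.15 [-3.14027526e+00 -2.28555783e-04  2.84779416e+00] [-0.70117792 -0.70497707 -0.23370064]
```

View pics/top0.png

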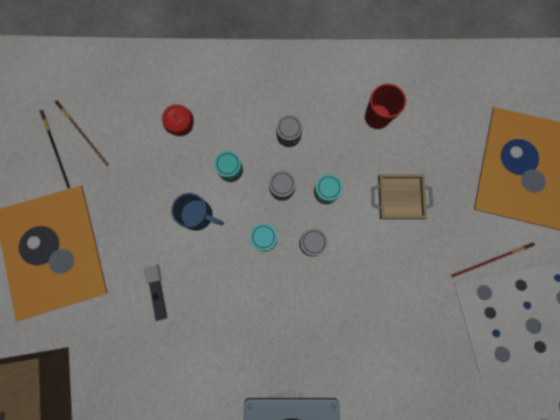

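View pics/side0.png

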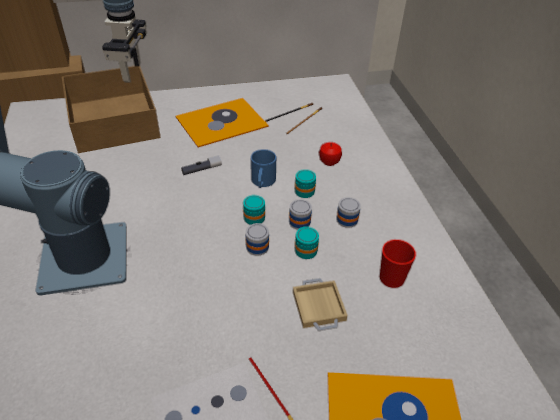

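The top view shows the bare-lid tins near (289,128), (282,184) and (313,242). The turquoise look-alikes are at (228,165), (329,188) and (263,237), and the tray is at (402,197) with its handles to the left and right. In the side view the lids are near (348,206), (300,207) and (257,232), and the tray is at (320,303).

```bash
cat > h.py <<'E'
import cv2,numpy as np
from scipy.spatial.transform import Rotation as R
def ray(d,uv):
    f=210/np.tan(np.radians(d["fovy"])/2); K=np.array([[f,0,d["cx"]],[0,f,d["cy"]],[0,0,1]])
    n=cv2.undistortPoints(np.array(uv,float).reshape(-1,1,2),K,np.array([d["k1"],0,0,0.]))[:,0]
    v=np.c_[n,np.ones(len(n))]@R.from_euler("xyz",d["orientation"]).as_matrix().T
    return np.array(d["eye"]),v/np.linalg.norm(v,axis=1)[:,None]
def plane(d,uv,z):
    o,v=ray(d,uv); return o+v*((z-o[2])/v[:,2])[:,None]
def tri(o1,v1,o2,v2):
    t=np.linalg.lstsq(np.c_[v1,-v2],o2-o1,rcond=None)[0]
    a,b=o1+t[0]*v1,o2+t[1]*v2; return (a+b)/2,np.linalg.norm(a-b)
def project(d,P):
    Rm=R.from_euler("xyz",d["orientation"]).as_matrix(); c=(np.atleast_2d(P)-d["eye"])@Rm
    n=c[:,:2]/c[:,2:]; n=n*(1+d["k1"]*(n**2).sum(1))[:,None]
    return n*210/np.tan(np.radians(d["fovy"])/2)+[d["cx"],d["cy"]]
E
python3 - <<'E'
from bench import robot
from h import *
T=robot.get_image("top");S=robot.get_image("side")
tp=[(289,127),(282,184),(313,242),(402,197)];sp=[(348,205),(301,208),(257,231),(320,303)]
o,v=ray(T,tp);o2,v2=ray(S,sp)
for i in range(4):print(tri(o,v[i],o2,v2[i]))
names=dict(turq=[(228,164),(329,187),(263,236)])
print(plane(T,names["turq"],60)); print(plane(T,[(190,210),(388,100)],90),plane(T,[(177,119)],40),plane(T,[(156,290)],15))
hsv=cv2.cvtColor(T["img"],cv2.COLOR_BGR2HSV)
# tray: wood mask
m=cv2.inRange(hsv,(10,60,40),(30,255,255));m[:, :350]=0;m[:,450:]=0;m[:150]=0;m[240:]=0
c=max(cv2.findContours(m,0,2)[0],key=cv2.contourArea);r=cv2.minAreaRect(c);print(r);P=plane(T,cv2.boxPoints(r),22);print(P,P.mean(0))
for n,b in(("top0",(210,100,360,260)),):
    im=cv2.imread(f"pics/{n}.png");x0,y0,x1,y1=b;A=cv2.resize(im[y0:y1,x0:x1],None,fx=3.5,fy=3.5,interpolation=2)
im=cv2.imread("pics/side0.png")[170:330,230:370];B=cv2.resize(im,(490,560),interpolation=2)
cv2.imwrite("pics/crop.png",cv2.resize(np.hstack([A,B[:, :]]) if A.shape[0]==560 else A,(780,430)))
E
```

```text
(array([696.87612752,   4.31181399,  59.50793628]), np.float64(1.9607315283441578))
(array([567.46595228,  19.84799321,  55.52421149]), np.float64(3.9085559552309754))
(array([436.2743509 , -47.98255073,  60.96389796]), np.float64(2.1707940236201533))
(array([ 546.32113399, -261.79357308,   13.47033417]), np.float64(4.582224096538958))
[[610.10275101 141.79262542  60.        ]
 [557.98806612 -85.07430404  60.        ]
 [448.0911399   61.47655417  60.        ]]
[[ 500.91942694  216.21878191   90.        ]
 [ 749.91810021 -215.78842894   90.        ]] [[722.97916059 265.7541939   40.        ]] [[330.45315384 301.65002089  15.        ]]
((402.0, 196.5), (43.0, 46.0), 90.0)
[[ 594.70070923 -207.48576349   22.        ]
 [ 594.87172571 -314.61740355   22.        ]
 [ 493.59446572 -309.03129805   22.        ]
 [ 493.2283461  -203.73710335   22.        ]] [ 544.09881169 -258.71789211   22.        ]
```

View pics/crop.png

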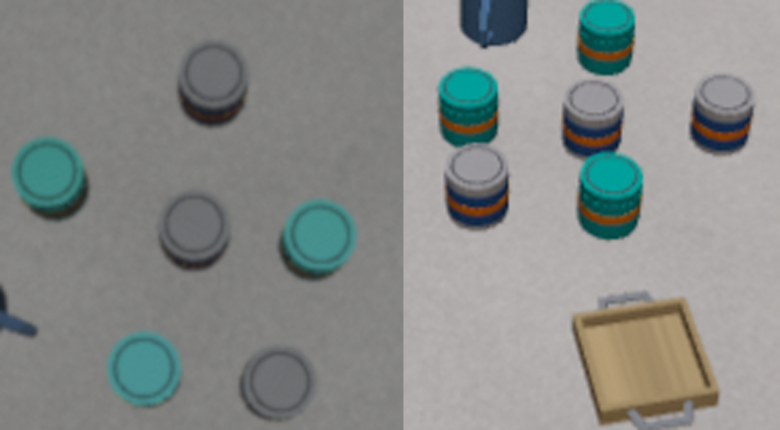

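The crop confirms three grey-lid tins with blue and orange sides. Triangulated lid heights are 56–61 mm (nominal 60). The tray centre is at about (545,-260), and its sides run parallel to the world axes. Next I'll look from near with the wrist camera.

```bash
python3 - <<'E'
from bench import robot
from h import *
import pickle
pts=[(697,4),(567,20),(436,-48),(545,-260)]
D=[];M=[]
for p in pts:
    robot.move_ptp([p[0],p[1]-15,200],[np.pi,0,np.pi/2]); robot.sleep(.2)
    d=robot.get_image("wrist");D.append(d);M.append(cv2.resize(d["img"],(400,300)))
    print(robot.current_t(),robot.current_tcp_pos(),robot.current_qpos()[[0,5]] if hasattr(robot.current_qpos(),'shape') else robot.current_qpos(),d["eye"],d["orientation"],project(d,[[p[0],p[1],60]]),project(d,[[p[0],p[1],6]]))
pickle.dump(D,open("w.pkl","wb"))
cv2.imwrite("pics/w1.png",np.vstack([np.hstack(M[:2]),np.hstack(M[2:])]))
E
```

```text
3.1833 [696.95014796 -10.37800566 200.134073  ] [-0.17452619 -0.17542331] [696.27917998  61.60554483 365.46419622] [2.88065777e+00 5.30370223e-04 4.42160581e-04] [[282.04385461 186.56802401]] [[281.94400864 177.91347541]]
4.0167 [567.96059808   4.71603295 199.70974715] [-0.18804951 -0.18782523] [567.50278869  76.5047122  365.18888248] [ 2.88052386e+00  1.75377723e-04 -8.49094240e-04] [[280.77453586 185.48252146]] [[280.84120606 176.965403  ]]
4.9083 [437.04126094 -62.70578443 199.87884027] [-0.39631115 -0.39750121] [436.56303691   9.00741153 365.29183353] [2.88070780e+00 3.38863371e-04 3.60862518e-04] [[280.69526503 186.02086085]] [[280.78095243 177.44000924]]
6.1 [ 545.05746722 -273.686592    200.68205776] [-0.64810589 -0.64967315] [ 544.212119  -201.6339482  365.9711898] [2.88044550e+00 1.57076986e-04 1.01188944e-03] [[281.96102757 187.16055595]] [[281.85593482 178.42714301]]
```

View pics/w1.png

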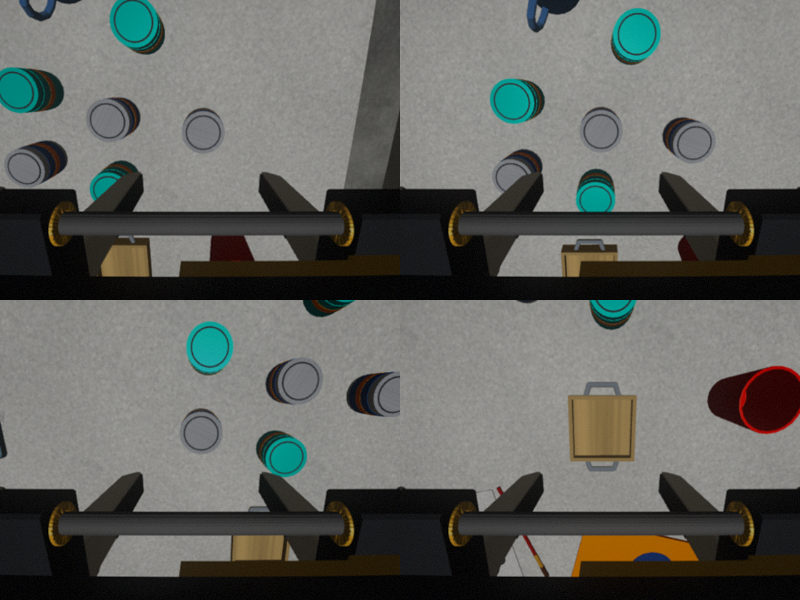

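The wrist views (400x300 tiles) show each tin near the tile centre: (203,130), (601,130) and (201,432). The tray is at (602,428). Each lid carries a dark ring, so I'll fit ellipses to those rings and triangulate between wrist positions.

```bash
cat >> h.py <<'E'
def lid(d,P,rad=27):
    """centre px of lid ring near the projection of P (lid centre), by ellipse fit; returns (uv, ring diameter px)"""
    p=project(d,P)[0]; g=cv2.cvtColor(d["img"],cv2.COLOR_BGR2GRAY)
    g=cv2.resize(g,None,fx=3,fy=3,interpolation=2)
    m=cv2.adaptiveThreshold(g,255,cv2.ADAPTIVE_THRESH_MEAN_C,cv2.THRESH_BINARY_INV,31,6)
    best=None
    for c in cv2.findContours(m,cv2.RETR_CCOMP,cv2.CHAIN_APPROX_NONE)[0]:
        if len(c)<60: continue
        e=cv2.fitEllipse(c); (x,y),(a,b),_=e
        A=cv2.contourArea(c)
        if a<90 or b>230 or a/b<.75 or abs(A/(np.pi*a*b/4)-1)>.06: continue
        uv=(np.array([x,y])+.5)/3-.5
        s=np.hypot(*(uv-p))
        if s<rad and (best is None or b<best[1]*3): best=(uv,b/3,a/3)
    return best
E
cat > m.py <<'E'
from h import *
import pickle
D=pickle.load(open("w.pkl","rb"))
pts=np.array([(697,4,60),(567,20,60),(436,-48,60)])
for i,P in enumerate(pts):
    L={j:lid(D[j],P) for j in range(3)}
    print(i,{j:(l and (l[0].round(1),round(l[1],1),round(l[2],1))) for j,l in L.items()})
    if L[i]:
        print("  plane60",plane(D[i],L[i][0],60)[0].round(1))
        for j in L:
            if j!=i and L[j]:
                a,b=ray(D[i],L[i][0]),ray(D[j],L[j][0]);r=tri(a[0],a[1][0],b[0],b[1][0]);print("  tri",j,r[0].round(1),round(r[1],1))
d=D[3];hsv=cv2.cvtColor(d["img"],cv2.COLOR_BGR2HSV)
m=cv2.inRange(hsv,(10,60,60),(30,255,255));m[:120]=0;m[260:]=0;m[:,:220]=0;m[:,350:]=0
m=cv2.morphologyEx(m,cv2.MORPH_CLOSE,np.ones((7,7)))
c=max(cv2.findContours(m,0,2)[0],key=cv2.contourArea)
q=cv2.approxPolyDP(cv2.convexHull(c),8,True)[:,0];print(q.tolist())
P=plane(d,q,22);print(P.round(1),P.mean(0))
E
python3 m.py
```

```text
0 {0: (array([284.1, 185.3]), 44.7, 44.0), 1: (array([411.9, 199.9]), 45.9, 40.9), 2: None}
  plane60 [699.    5.3  60. ]
  tri 1 [699.    5.2  59.5] 0.1
1 {0: (array([150. , 168.8]), 47.5, 42.7), 1: (array([281.1, 183.8]), 44.8, 44.1), 2: (array([420.4, 113.2]), 51.1, 45.6)}
  plane60 [567.3  21.7  60. ]
  tri 0 [567.3  21.7  59.7] 0.1
  tri 2 [567.3  21.6  59.5] 0.0
2 {0: (array([ 33.4, 235.6]), 45.4, 36.4), 1: None, 2: (array([281.2, 186.2]), 44.7, 44.0)}
  plane60 [436.5 -48.1  60. ]
  tri 0 [436.5 -48.1  59.8] 0.1
[[330, 134], [327, 225], [238, 224], [235, 134]]
[[ 596.5 -209.3   22. ]
 [ 597.2 -311.6   22. ]
 [ 494.4 -310.5   22. ]
 [ 494.7 -209.4   22. ]] [ 545.69780376 -260.19188175   22.        ]
```

```bash
cat > act.py <<'E'
from bench import robot
from h import *
O=[np.pi,0,np.pi/2]
def fz(n=12):
    v=[]
    for _ in range(n): v.append(robot.current_contact_force()[2]); robot.sleep(.03)
    return np.mean(v)
def pick(x,y,zb=0.,lift=60):
    robot.move_ptp([x,y,zb+115],O); robot.sleep(.15); f0=fz()
    robot.move_linear([x,y,zb+29],speed=120)
    robot.move_gripper(0.3); robot.sleep(.15)
    w=robot.current_gripper_width()
    robot.move_linear([x,y,zb+29+lift],speed=70); robot.sleep(.3)
    m=(f0-fz())/9.81
    print("picked",x,y,"width mm",w*93,"mass",m,"finger",robot.current_finger_force(),"t",robot.current_t())
    return m
def place(x,y,zb,up=90):
    """lower until touch, open, retreat"""
    robot.move_linear([x,y,zb+29+6],speed=80); robot.sleep(.15)
    hit=robot.move_linear([x,y,zb+29-4],speed=12,f_stop=2.5)
    p=robot.current_tcp_pos()
    print("placed hit",hit,p,"f",robot.current_contact_force(),"t",robot.current_t())
    robot.move_gripper(0.85); robot.sleep(.1)
    robot.move_linear([x,y,p[2]+up],speed=150)
E
python3 - <<'E'
from act import *
pick(436.5,-48.1)
E
```

```text
picked 436.5 -48.1 width mm 59.563040742775186 mass 0.49480746112306445 finger 29.998894636519253 t 11.0417
```

C weighs 0.49 kg, so it is the middle one. I'll put it back and lift B.

```bash
python3 - <<'E'
from act import *
place(436.5,-48.1,0)
pick(567.3,21.7)
E
```

```text
placed hit True [436.55403105 -48.11460115  29.22725601] f [-0.63741148  0.2762289   4.43740577] t 12.5667
picked 567.3 21.7 width mm 60.00238725850296 mass 0.21934943341816618 finger 29.998662248253822 t 18.3583
```

B weighs 0.22 kg (lightest), so A should be the heaviest. I'll put B back, lift A to confirm, and place it in the tray.

```bash
python3 - <<'E'
from act import *
place(567.3,21.7,0)
m=pick(699.0,5.2,lift=110)
if .68<m<.85:
    robot.move_linear([545.7,-260.2,139],speed=130); robot.sleep(.2)
    place(545.7,-260.2,6,up=165)
    robot.move_linear([545.7,-275.2,200]); 
    robot.sleep(.2); d=robot.get_image("wrist"); l=lid(d,[545.7,-260.2,66]); print(l, plane(d,l[0],66) if l else 0)
    cv2.imwrite("pics/p1.png",d["img"])
    # fresh look at C
    robot.move_ptp([436.5,-63,200],O); robot.sleep(.2); d=robot.get_image("wrist"); l=lid(d,[436.5,-48.1,60]); print(l, plane(d,l[0],60) if l else 0)
    print(robot.current_t())
E
```

```text
placed hit True [567.32358083  21.68140513  29.70244451] f [-0.90395409 -0.50407291  4.0219215 ] t 19.8667
picked 699.0 5.2 width mm 60.10675227947292 mass 0.8149362378968368 finger 29.99658241868019 t 26.3083
placed hit True [ 545.68350028 -260.22611432   35.8494898 ] f [-0.8997973  -0.11101613  6.65186323] t 31.0667
(array([281.86466471, 187.70467122]), 45.60962422688802, 44.81397501627604) [[ 544.83431237 -260.03200844   66.        ]]
(array([280.36706543, 184.70542399]), 44.76122538248698, 44.07404073079427) [[435.69495567 -48.04698627  60.        ]]
34.675
```

View pics/p1.png

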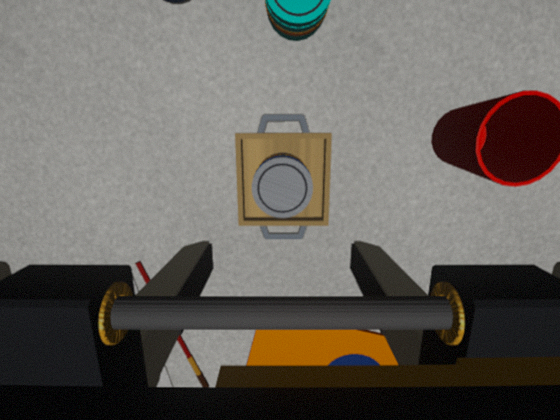

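The tray view shows A seated near (282,187) px, within 1 mm of the tray's centre. C goes next.

```bash
python3 - <<'E'
from act import *
X,Y=545.7,-260.2
m=pick(436.5,-48.1,lift=120)
if .4<m<.6:
    robot.move_linear([X,Y,149],speed=120); robot.sleep(.2)
    place(X,Y,66,up=140)
    robot.move_linear([X,Y-15,240]); 
    robot.sleep(.2); d=robot.get_image("wrist"); l=lid(d,[X,Y,126]); print(l, plane(d,l[0],126) if l else 0)
    cv2.imwrite("pics/p2.png",np.hstack([d["img"][:300,100:460],robot.get_image("side")["img"][120:420,180:440]]))
    print(robot.current_t())
E
```

```text
picked 436.5 -48.1 width mm 59.650856913885505 mass 0.5063350285877849 finger 29.99876433983445 t 39.7083
placed hit True [ 545.7113705  -260.17853801   95.52595584] f [-0.41228733 -0.14784483  5.46376014] t 43.4917
(array([281.79469808, 191.7495931 ]), 48.90400695800781, 47.85014851888021) [[ 544.8731386  -260.01711658  126.        ]]
45.8083
```

View pics/p2.png

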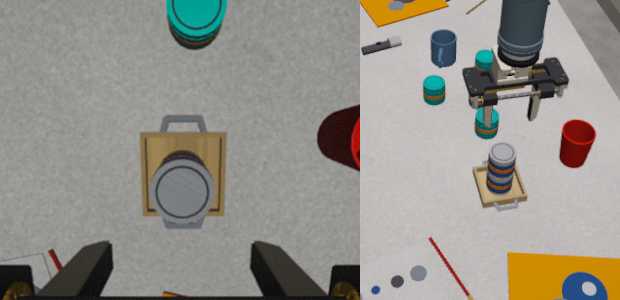

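The two-tin stack is upright in the side view, and C's lid is within 0.1 mm of A's (544.9,-260.0). B goes on top.

```bash
python3 - <<'E'
from act import *
X,Y=545.7,-260.2
m=pick(567.3,21.7,lift=160)
if .15<m<.33:
    robot.move_linear([X,Y,189],speed=130); robot.sleep(.2)
    place(X,Y,126,up=100)
    robot.move_linear([X,Y-15,280]); 
    robot.sleep(.2); d=robot.get_image("wrist"); l=lid(d,[X,Y,186]); print(l, plane(d,l[0],186) if l else 0)
    cv2.imwrite("pics/p3.png",np.hstack([d["img"][:300,100:460],robot.get_image("side")["img"][120:420,180:440]]))
    print(robot.current_t())
E
```

```text
picked 567.3 21.7 width mm 60.20212792545756 mass 0.2632498231854245 finger 29.999517425894737 t 52.1917
placed hit True [ 545.72646799 -260.20684435  155.65961456] f [-0.66195931  0.75577824  3.86777119] t 55.9
(array([282.11212158, 196.99702962]), 52.61224365234375, 51.4126942952474) [[ 544.94724901 -260.04469381  186.        ]]
58.0167
```

View pics/p3.png

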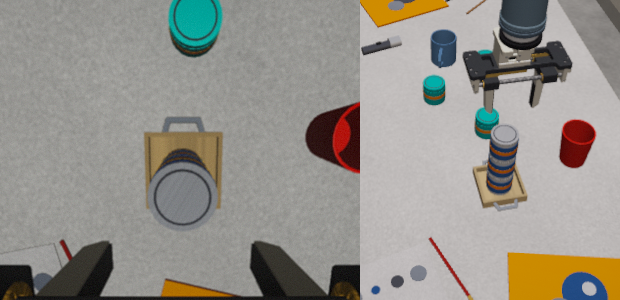

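All three tins stand upright and aligned in the tray, and the gripper is clear of them.

```bash
python3 -c "
from bench import robot
print(robot.hand_in(),robot.current_t())"
```

```text
the job is handed in; nothing more can be done
the job is handed in; nothing more can be done
```

The job is handed in: the three tins stand upright in the tray, 0.81 kg at the bottom, 0.50 kg in the middle and 0.24 kg on top as I weighed them, with lid centres within about 0.1 mm of each other, in about 58 s.

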